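Open the double-latched cone case

TASK

Open the steel case of balancer cones: slide back the bolt on its lid, raise the lid slightly by its bow handle until the hidden safety tongue jumps out under the edge and the lid stops, push the tongue sideways, away from the handle, to free the lid, then swing the lid up until it stands about upright and let go. Leave the loose cone, the jar and the mallet beside the case alone.

Things in the scene. Friction and masses are not known exactly. Their poses are not given: they have to be found in the camera images.
- case: Grey steel case, 280 mm along its x, 200 mm along its y, 80 mm high to the rim, fixed to the bench. Origin: centre of its underside; z up. The hinge runs along x on the side y = -100 mm; the lid's free edge, with all the hardware, is at y = +100 mm. The shut lid is a shell from z = 82 to 112 mm, closed down the front by a 30 mm deep wall. A steel staple stands on the case's front wall at x = -95 mm: 34 mm wide in x, y = 104 to 120 mm, top at z = 142 mm.
- lid (a joint): Lid angle in rad: 0 shut, grows as it opens, 1.57 upright, stop at 1.75. Stiff hinge: the lid stays wherever it is left; raising it takes about 6 N at the handle. Blocked at about 0.02 while the bolt is in the staple, and at about 0.17 (free edge up about 34 mm) while the safety catch hooks it.
- lid_handle (a point): Middle of the round steel bow handle's bar, on the lid (turns with it). Bar 12 mm thick, 80 mm long along x, 55 mm out from the lid's free edge (49 mm clear between), carried by a leg at each end. Axes as the lid: x along the hinge, y from hinge to free edge, z up when shut. 255 mm from the hinge axis along the lid's y and 15 mm along its z; height 97 mm when shut.
- lid_hinge (a point): Middle of the lid's hinge axis (height 82 mm), axes as the lid: x is the axis, y points along the lid to its free edge; y swings upward as the lid opens.
- bolt (a joint): Slide of the steel bolt on top of the lid, in m: 0 pushed fully home in the staple, grows to 0.040 fully drawn towards the hinge (along -y of the case). It starts 0 to 8 mm drawn, clears the staple from about 0.017 and stays where it is left; about 3 N to slide.
- bolt_lug (a point): Centre of the top face of the bolt's upright lug, 24 mm along x, 14 mm along y, standing 34 mm above the bolt bar; this point is at height 162 mm when the lid is shut. The bolt bar is 16 mm wide, 12 mm thick, its top 34 mm below this point. Axes as the lid.
- tongue (a joint): How far the safety tongue has jumped out, in m: near 0 while hidden behind the shut lid's front wall, 0.045 when out. A weak spring (about 2 N) throws it out by itself along +y of the case once the lid is raised past about 0.12 rad. It also props the lid ajar.
- catch (a joint): Sideways slide of the safety catch (with its tongue), in m: 0 hooked, grows along +x of the case (away from the handle) to the stop at 0.030. The hook lets go of the lid from about 0.018. Stays where it is left; about 3 N to slide.
- tongue_end (a point): Corner point of the tongue: middle of the height of its outer end, on the end face that looks to -x (towards the handle). The tongue is a flat steel tab 50 mm wide from here along +x, 6 mm thick with a 20 mm high, 8 mm thick upright outer lip (height 84 to 104 mm); when out, it reaches about 37 mm past the case's front face. Push this end face along +x of the case. Between it and the handle's nearer leg about 49 mm are clear. Axes as the case.
- cone: Bystander: loose steel centring cone, 100 mm across, 70 mm high, origin under its centre.
- paste: Bystander: white jar with black cap, 90 mm across, 100 mm high, origin under its centre.
- mallet: Bystander: rubber mallet with wooden handle, 280 mm long, lying flat along its x.

How it is judged:
On the way, in this order (a step that is already met when the one before it is completed fails the run):
1. the bolt is drawn clear of its staple while the lid is still shut (value of joint bolt above 0.018 m and value of joint lid below 0.05 rad), for 0.1 s.
2. the lid is raised slightly and the safety tongue is out (value of joint lid between 0.09 and 0.25 rad and value of joint tongue above 0.035 m and value of joint catch below 0.01 m), for 0.2 s.
3. the safety catch is pushed aside while the lid is still ajar (value of joint catch above 0.018 m and value of joint lid below 0.25 rad), for 0.1 s.
At the end, for the whole second after the job is handed in: The lid stands open at more than 1.25 rad (72 degrees) and is at rest, with the bolt still drawn (over 16 mm) and the safety catch still aside (over 16 mm) (value of joint lid above 1.25 rad and velocity of joint lid between -0.05 and 0.05 rad/s and value of joint each of bolt, catch above 0.016 m); the robot touches nothing.
It fails at once if a bystander (cone, jar or mallet) is shifted by more than 30 mm (distance of any of cone, paste, mallet from where it was at the start of the episode above 0.03 m).
It also fails if it takes over 62 s, if anything falls off the work surface, if the arm or the gripper's body presses on something with over 40 N, if the wrist force passes 120 N, or if a joint passes its speed limit or range.

ROBOT

A 7-joint arm with a two-finger parallel gripper is mounted at the origin on the work surface. World frame = base frame: x ahead of the robot, y to its left, z up, the work surface at z = 0. Lengths are in m, angles in rad, forces in N, time in s.
With the tool pointing down it reaches from about 0.425 to 0.875 m from the base axis. Payload 8.4 kg.
Tool frame: the origin (TCP) lies on the centre line of the jaws, within the pads' length; the fingertips stand 11 mm ahead of it and the grasp point (between the pads) lies 8 mm behind it; x points along the fingers, z is the direction in which the jaws open and shut, and the axes are right-handed (so a half turn about x gives the same grasp; the last joint's range is limited). The gripper opens to 85 mm and grips with 20 to 120 N. Pads are 22 mm wide; open, the fingers measure 114 mm over their backs; the gripper's body (76 mm by 85 mm) begins 54 mm behind the grasp point. The pads swing forward as they close: fully open they stand 13 mm farther back than shut.
Start: joints at [1.201, 0.333, 0.04, 1.465, -0.013, 1.343, -0.059], TCP at [0.174, -0.626, 0.242] pointing down, gripper open.
Joint ranges: [-2.58, 2.58], [-0.38, 2.09], [-1.3, 1.39], [0.25, 2.4], [-1.5, 4.64], [0.08, 2.09], [-2.65, 2.65]. Speed limits (rad/s): [2.22, 2.22, 2.79, 2.79, 3.14, 3.14, 3.14].

INTERFACE

Orientations are given as a unit quaternion [w, x, y, z].
In Python, from plant import manip gives the robot as it stands.
- The arm moves only by the shell command python3 -m creep 'ROWS' [FORCE]. ROWS is JSON, a list of rows, each a list of 3 entries, a list of its own where there are three numbers: the shift along the tool's x, y, z in cm, then the turn, a rotation vector about the tool's x, y, z in units of 6 degrees (1.0 is 6 degrees), then the finger opening in cm, from 0 to 8.54. In form: [[[x, y, z], [ax, ay, az], jaw], ...]. A call has 1 to 8 rows; each row is the pose to reach, as a shift and turn from the pose commanded when the call began, along the tool's axes at that moment; what a row does not reach only later rows make up. A row lasts 1/12 s, in which the tool goes at most 41.7 mm and 7.16 degrees, less where a joint would pass 70% of its speed; a pose out of reach is approached as far as the arm can. A call with a gripper value outside its range is refused whole. The fingers move at their own pace and stop on an object; FORCE is the grip in N (left out, the last holds). Time passes only in rows, so rows that repeat a pose let the fingers close. It gives the time, the measured TCP pose, the force and the opening at its end, in the units of the state.
- manip.sense(): the state, without advancing time (a new reading comes with each control period).
- manip.grab_frame(name): name is "scene" or "side" or "wrist"; returns a dict with "pixels" (384x512x3 uint8, red, green, blue), "K" (3x3 intrinsics, pixels), "pose" (4x4, takes a point from camera to world coordinates); the wrist camera has in their place "hand_eye" (4x4, takes a point from camera to tool coordinates, whose origin is the TCP and whose axes are the tool frame's). Camera axes: x right, y down, z forward; pixel columns grow to the right and rows downward; lengths in m; the calibration is good to about 2 mm. A picture is of the moment at which its call begins: read the wrist's pose just before it. There is no depth.
- manip.sign_off(): hands the job in, once; it reports no verdict.
Trained networks look in the newest picture that a camera, given by its name, has taken for a name from the list of things; names that differ only in an ending like _2 or _b are one class to them, and where a whole thing is asked for, a point or a joint stands for the part that bears it (a point fixed in the world has none). Each returns a list of dicts, best first, with "p" (0 to 1); they miss things now and then, are a little off and sometimes report something else, mostly with a low value. They report only what shows in the picture. A call takes as long as a camera call.
- manip.trace(camera, query): "pixels" (384x512 bool, what is visible of it) and "bbox" ([left, top, right, bottom] in pixels, round what is visible of it).
- manip.landmark_of(camera, query): "pixel" ([row, column] in pixels: a listed point, or the origin of a listed thing).
The state is a dict: "time": time; "joints": joint angles; "joint_vel": joint speeds; "joint_torque": joint torques, N m; "eef_pos": TCP position; "orientation": TCP orientation; "contact_force": force on the tool from outside, world axes, zero at the start; "ft_torque": the same for the moment, N m; "opening": finger opening in m.
Only numpy, scipy, OpenCV 4.12 (cv2) and the standard library are available. Lean on these libraries where they do the work, as an engineer would, in place of code of your own. Each camera call takes 0.05 s, during which the arm holds its last target.

## Working session

There is one attempt and no reset: what is moved stays moved. The work goes in short steps, Python scripts to look and compute and a shell command to move; the robot and the scene stay as the last step left them, time stands still between calls to the robot, and variables do not carry over. Pictures are saved under pics/ and viewed, and the job is handed in when it is done.

```bash
ls; mkdir -p pics
cat > h.py <<'E'
import numpy as np, cv2, json
from plant import manip
from scipy.spatial.transform import Rotation as R
def tool():
    s=manip.sense(); q=s["orientation"]; T=np.eye(4); T[:3,:3]=R.from_quat([q[1],q[2],q[3],q[0]]).as_matrix(); T[:3,3]=s["eef_pos"]; return T
def grab(name,fn=None):
    T=tool(); f=manip.grab_frame(name)
    P=np.array(f["pose"]) if "pose" in f else T@np.array(f["hand_eye"])
    if fn: cv2.imwrite("pics/"+fn,f["pixels"][:,:,::-1])
    return np.array(f["K"]),P
def ray(K,P,rc):
    d=np.linalg.inv(K)@[rc[1],rc[0],1.]; return P[:3,3],P[:3,:3]@d
def atz(K,P,rc,z):
    o,d=ray(K,P,rc); return o+d*(z-o[2])/d[2]
def proj(K,P,X):
    p=np.linalg.inv(P)@np.append(X,1); u=K@p[:3]; return u[1]/u[2],u[0]/u[2]
def tri(rays):
    A=np.zeros((3,3));b=np.zeros(3)
    for o,d in rays:
        d=d/np.linalg.norm(d);M=np.eye(3)-np.outer(d,d);A+=M;b+=M@o
    x=np.linalg.solve(A,b); return x,[np.linalg.norm((np.eye(3)-np.outer(d,d)/(d@d))@(x-o)) for o,d in rays]
def rel(pt):
    "world point -> tool frame cm"
    return (np.linalg.inv(tool())@np.append(pt,1))[:3]*100
E
python3 - <<'E'
from h import *
s=manip.sense(); print(s["time"],s["eef_pos"],s["orientation"],s["opening"],s["contact_force"]); print(tool().round(3))
obs={}
for c in ["scene","side","wrist"]:
    K,P=grab(c,c+"0.png"); print(c,P.round(3).tolist(),K[0,0])
    for q in ["case","lid_handle","lid_hinge","bolt_lug","tongue_end","cone","paste","mallet"]:
        r=manip.landmark_of(c,q)
        if r: print(c,q,[(np.round(x["pixel"],1).tolist(),round(x["p"],2)) for x in r[:2]]); 
        if r and r[0]["p"]>.4: obs.setdefault(q,[]).append((c,r[0]["pixel"],ray(K,P,r[0]["pixel"])))
for q,o in obs.items():
    if len(o)>1:
        x,e=tri([a[2] for a in o]);print(q,x.round(4),np.round(e,4),[a[0] for a in o])
print(manip.sense()["time"])
E
```

```text
pics
0.0 [ 0.17372186 -0.62592479  0.24141831] [ 0.56243544  0.42824774  0.56338544 -0.42762962] 0.08538149592873624 [ 0.02499556 -0.45998249 -0.31506048]
[[-0.001  0.964  0.267  0.174]
 [ 0.002  0.267 -0.964 -0.626]
 [-1.    -0.    -0.002  0.241]
 [ 0.     0.     0.     1.   ]]
scene [[0.51, 0.727, -0.46, 1.213], [0.86, -0.44, 0.259, -0.415], [-0.014, -0.528, -0.849, 1.351], [0.0, 0.0, 0.0, 1.0]] 456.50097846086067
scene case [([208.7, 253.6], 0.73)]
scene lid_handle [([174.8, 294.3], 0.78)]
scene lid_hinge [([211.0, 226.0], 0.65)]
scene bolt_lug [([162.6, 248.1], 0.85), ([174.7, 292.2], 0.56)]
scene tongue_end [([176.5, 291.7], 0.42)]
scene cone [([137.7, 342.0], 0.68)]
scene paste [([183.7, 369.2], 0.88), ([140.1, 339.5], 0.7)]
scene mallet [([268.4, 165.1], 0.9)]
side [[0.998, -0.052, 0.047, 0.479], [-0.07, -0.741, 0.668, -0.835], [0.0, -0.67, -0.742, 1.057], [0.0, 0.0, 0.0, 1.0]] 469.92029136547274
side case [([231.2, 254.1], 0.83)]
side lid_hinge [([246.1, 257.1], 0.89)]
side bolt_lug [([183.9, 218.9], 0.63)]
side cone [([131.6, 217.4], 0.95), ([164.5, 245.5], 0.64)]
side paste [([133.7, 275.5], 0.82), ([232.5, 255.5], 0.19)]
side mallet [([351.7, 285.3], 0.74)]
wrist [[0.268, -0.912, -0.31, 0.254], [-0.963, -0.253, -0.088, -0.604], [0.001, 0.322, -0.947, 0.375], [0.0, 0.0, 0.0, 1.0]] 286.1820548078568
case [ 0.5519 -0.0581  0.0135] [0.0022 0.0022] ['scene', 'side']
lid_hinge [ 0.5501 -0.1572  0.0853] [0.0031 0.0031] ['scene', 'side']
bolt_lug [ 0.4673 -0.023   0.1663] [0.0055 0.0055] ['scene', 'side']
cone [0.4607 0.3751 0.007 ] [0.0051 0.0051] ['scene', 'side']
paste [ 0.6615  0.3494 -0.0025] [0.0045 0.0045] ['scene', 'side']
mallet [ 0.5948 -0.4035  0.0168] [0.0026 0.0026] ['scene', 'side']
1.35
```

View pictures.

View pics/scene0.png

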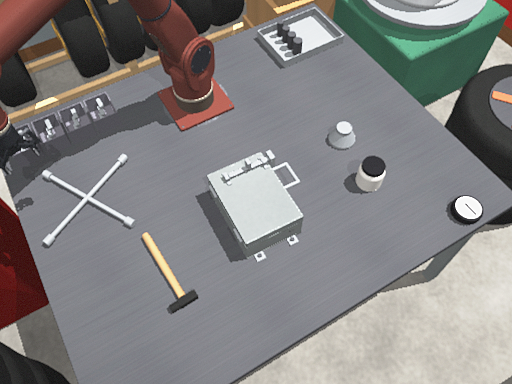

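View pics/side0.png

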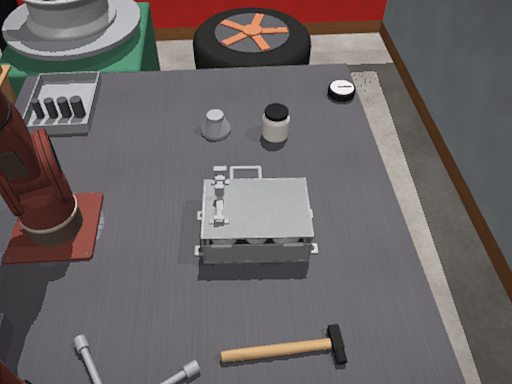

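Run:
```python
import cv2
a=cv2.imread("pics/scene0.png")[135:265,190:320]; b=cv2.imread("pics/side0.png")[145:275,185:330]
cv2.imwrite("pics/z0.png",cv2.resize(a,None,fx=4.5,fy=4.5,interpolation=cv2.INTER_CUBIC)); cv2.imwrite("pics/z1.png",cv2.resize(b,None,fx=4.5,fy=4.5,interpolation=cv2.INTER_CUBIC))
```

```text
(no output)
```

View pics/z0.png

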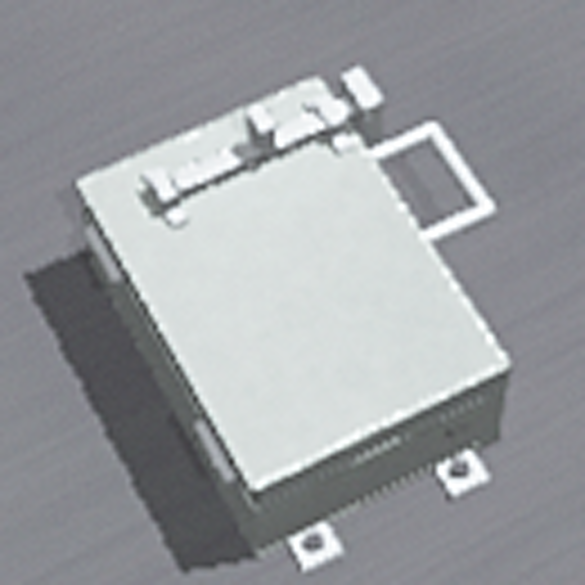

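View pics/z1.png

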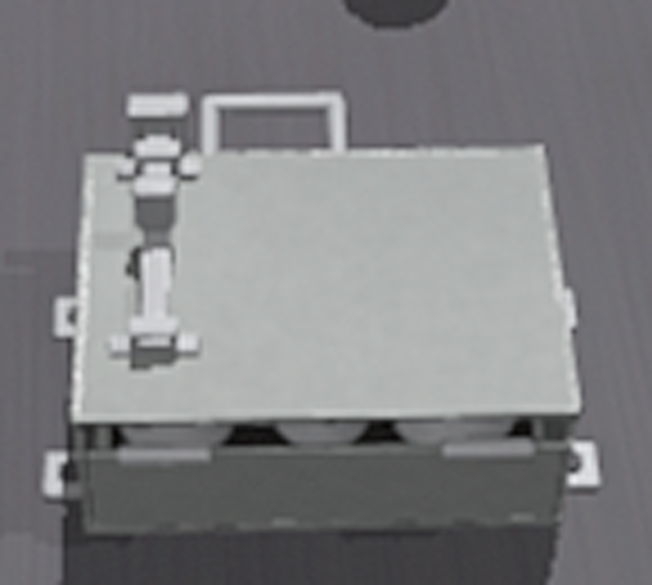

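```bash
cat > fit.py <<'E'
from h import *
from scipy.optimize import least_squares
Ks,Ps=grab("scene");Kd,Pd=grab("side")
Z0=lambda x,y:(135+y/4.5,190+x/4.5); Z1=lambda x,y:(145+y/4.5,185+x/4.5)
# model: corners (x,y,z) in case; handle (hx,155,97); lug(-95,ly,162)
obs=[]
C={'fl':(-.14,.1,.112),'fr':(.14,.1,.112),'br':(.14,-.1,.112),'bl':(-.14,-.1,.112)}
for k,p in {'bl':(78,183),'fr':(510,365),'br':(258,490)}.items(): obs.append((0,k,Z0(*p)))
for k,p in {'fl':(85,152),'fr':(545,148),'br':(578,412),'bl':(72,415)}.items(): obs.append((1,k,Z1(*p)))
obs+=[(0,'h',Z0(463,168)),(1,'h',Z1(272,100)),(0,'l',(162.6,248.1)),(1,'l',(183.9,218.9))]
def f(p):
    x,y,a,hx,lx,ly=p;r=[]
    for c,k,px in obs:
        q={'h':(hx,.155,.097),'l':(lx,ly,.162)}.get(k) or C[k]
        X=np.array([x+np.cos(a)*q[0]-np.sin(a)*q[1],y+np.sin(a)*q[0]+np.cos(a)*q[1],q[2]])
        r+=list(np.subtract(proj(*((Ks,Ps),(Kd,Pd))[c],X),px))
    return r
s=least_squares(f,[.55,-.06,0,0,-.09,.03],loss='soft_l1',x_scale=.01); print(s.x.round(4)); print([(o[1],t) for o,t in zip(obs,np.round(s.fun if 0 else f(s.x),1).reshape(-1,2).tolist())])
E
python3 fit.py
```

```text
[ 0.5578 -0.0532 -0.0537 -0.0259 -0.0948  0.0276]
[('bl', [-0.9, 0.8]), ('fr', [-0.0, 1.5]), ('br', [0.0, -0.4]), ('fl', [0.2, 0.3]), ('fr', [-0.2, -0.3]), ('br', [0.1, 0.4]), ('bl', [1.0, -0.4]), ('h', [-0.0, 0.2]), ('h', [0.8, -0.1]), ('l', [-1.8, 0.7]), ('l', [2.1, 0.3])]
```

```bash
cat >> h.py <<'E'
CX,CY,CA=.5578,-.0532,-.0537
def c2w(q): return np.array([CX+np.cos(CA)*q[0]-np.sin(CA)*q[1],CY+np.sin(CA)*q[0]+np.cos(CA)*q[1],q[2]])
def w2c(X): 
    d=np.array(X)-[CX,CY,0]; return np.array([np.cos(CA)*d[0]+np.sin(CA)*d[1],-np.sin(CA)*d[0]+np.cos(CA)*d[1],d[2]])
def target(q):
    "tool-frame shift (cm) and turn (6deg units) to case point q with tool x down, z=-case y"
    T=tool(); ex=np.array([np.cos(CA),np.sin(CA),0]);ey=np.array([-np.sin(CA),np.cos(CA),0])
    M=np.c_[[0,0,-1.],ex,-ey]
    print("shift",rel(c2w(q)).round(2),"turn",(R.from_matrix(T[:3,:3].T@M).as_rotvec()/np.radians(6)).round(2))
E
python3 - <<'E'
from h import *
Ks,Ps=grab("scene");Kd,Pd=grab("side")
for n,z,p in [("staple",.142,(362,80)),("fguide",.14,(335,110)),("fguide base",.112,(345,140)),("rguide",.14,(155,178))]:
    print(n,w2c(atz(Ks,Ps,(135+p[1]/4.5,190+p[0]/4.5),z)).round(3))
for n,z,p in [("staple",.142,(157,103)),("fguide",.14,(157,148)),("fguide base",.112,(160,170)),("rguide",.13,(157,328)),("rg base",.112,(157,345))]:
    print(n,w2c(atz(Kd,Pd,(145+p[1]/4.5,185+p[0]/4.5),z)).round(3))
for q in [(0,-.20,.35),(-.095,.062,.2),(-.095,.062,.151)]: print(c2w(q).round(3)); target(q)
print(w2c(tool()[:3,3]))
E
```

```text
staple [-0.103  0.111  0.142]
fguide [-0.09   0.082  0.14 ]
fguide base [-0.08   0.085  0.112]
rguide [-0.098 -0.059  0.14 ]
staple [-0.096  0.113  0.142]
fguide [-0.095  0.077  0.14 ]
fguide base [-0.095  0.085  0.112]
rguide [-0.093 -0.051  0.13 ]
rg base [-0.094 -0.049  0.112]
[ 0.547 -0.253  0.35 ]
shift [-10.77  45.95 -26.  ] turn [ 3.1 -0.   0. ]
[0.466 0.014 0.2  ]
shift [  4.23  45.3  -53.86] turn [ 3.1 -0.   0. ]
[0.466 0.014 0.151]
shift [  9.13  45.3  -53.86] turn [ 3.1 -0.   0. ]
[-0.35265644 -0.59286195  0.24228594]
```

```bash
python3 -m creep '[[[-6,46,-26],[3.1,0,0],0],[[-6,46,-26],[3.1,0,0],0],[[-6,46,-26],[3.1,0,0],0],[[-6,46,-26],[3.1,0,0],0],[[-6,46,-26],[3.1,0,0],0],[[-6,46,-26],[3.1,0,0],0],[[-6,46,-26],[3.1,0,0],0],[[-6,46,-26],[3.1,0,0],0]]' 30
python3 - <<'E'
from h import *
target((-.04,-.10,.30)); target((-.095,.057,.22))
E
```

```text
time: 2.22
eef_pos: [0.4079, -0.3918, 0.2803]
orientation: [-0.487, -0.513, -0.486, 0.513]
contact_force: [0.2, -0.1, 0.1]
opening: -0.0002
shift [ -1.98   9.15 -24.62] turn [-0.  0. -0.]
shift [  6.01   3.64 -40.32] turn [-0.  0. -0.]
```

```bash
python3 -m creep '[[[1,3.6,-30],[0,0,0],0],[[1,3.6,-30],[0,0,0],0],[[1,3.6,-30],[0,0,0],0],[[1,3.6,-30],[0,0,0],0],[[1,3.6,-30],[0,0,0],0],[[1,3.6,-30],[0,0,0],0],[[1,3.6,-30],[0,0,0],0],[[1,3.6,-30],[0,0,0],0]]'
python3 - <<'E'
from h import *
K,P=grab("wrist","w1.png")
for q in ["lid_handle","bolt_lug","lid_hinge","case"]:
    r=manip.landmark_of("wrist",q)
    z={"lid_handle":.097,"bolt_lug":.162,"lid_hinge":.082,"case":0}[q]
    for x in r[:2]: print(q,np.round(x["pixel"],1),round(x["p"],2),w2c(atz(K,P,x["pixel"],z)).round(4))
target((-.095,.057,.22))
E
```

```text
time: 2.88
eef_pos: [0.4597, -0.0888, 0.2702]
orientation: [0.488, 0.512, 0.488, -0.511]
contact_force: [0.1, -0.2, 0.6]
opening: -0.0001
lid_handle [105.3  62.9] 0.56 [-0.0257  0.1538  0.097 ]
lid_handle [ 85.4 313.4] 0.28 [-0.0045 -0.1013  0.097 ]
bolt_lug [194.  178.7] 0.68 [-0.0982  0.0249  0.162 ]
case [ 85.5 222.1] 0.64 [-0.0029 -0.0002  0.    ]
case [193.4 180.3] 0.49 [-0.1544  0.066   0.    ]
shift [  4.97   0.14 -10.62] turn [-0.02  0.    0.  ]
```

View pics/w1.png

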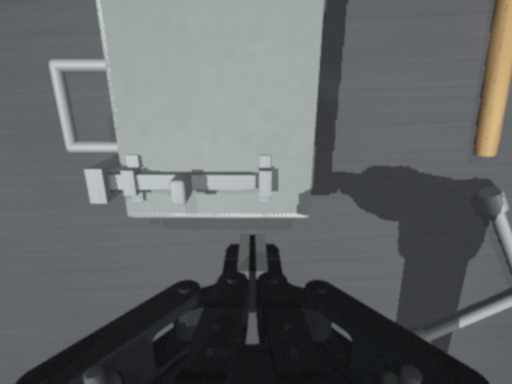

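```bash
python3 -m creep '[[[2,0.1,-10.6],[0,0,0],0],[[4,0.1,-10.6],[0,0,0],0],[[5,0.1,-10.6],[0,0,0],0],[[5,0.1,-10.6],[0,0,0],0],[[5,0.1,-10.6],[0,0,0],0]]'
python3 - <<'E'
from h import *
K,P=grab("wrist","w2.png"); K,P=grab("side","s2.png")
for q in ["bolt_lug"]:
    r=manip.landmark_of("side",q)
    for x in r[:2]: print(x, w2c(atz(K,P,x["pixel"],.162)))
print(w2c(tool()[:3,3]),manip.sense()["contact_force"]);target((-.095,.057,.154))
a=cv2.imread("pics/s2.png")[100:260,160:330]; cv2.imwrite("pics/s2z.png",cv2.resize(a,None,fx=3.5,fy=3.5))
E
```

```text
time: 3.55
eef_pos: [0.465, 0.0099, 0.2186]
orientation: [-0.486, -0.513, -0.487, 0.514]
contact_force: [-0.4, -1.8, 0.4]
opening: -0.0002
{'pixel': [182.7, 218.2], 'p': 0.7} [-0.09773166  0.03933468  0.162     ]
{'pixel': [231.1, 255.6], 'p': 0.58} [-0.00541725 -0.11780284  0.162     ]
[-0.09486671  0.05622989  0.22023778] [ 0.23226595 -0.14369675  0.1109753 ]
shift [ 6.62 -0.02 -0.08] turn [-0.03  0.   -0.01]
```

View pics/w2.png

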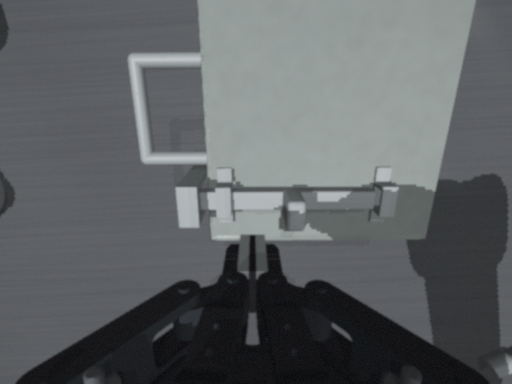

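View pics/s2z.png

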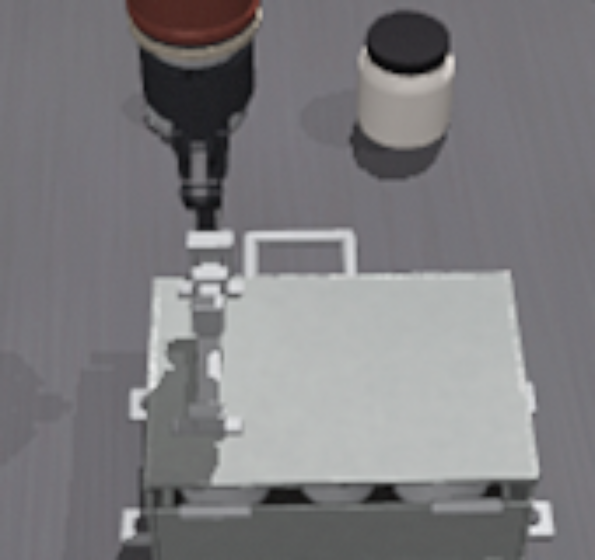

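Run:
```python
from h import *
K,P=grab("wrist")
r=manip.landmark_of("wrist","bolt_lug"); print([(x["pixel"],x["p"],w2c(atz(K,P,x["pixel"],.162)).round(4)) for x in r])
for n in [(-.107,.035,.162),(-.083,.035,.162),(-.107,.021,.162),(-.083,.021,.162),(-.095,.035,.128),(-.095,.112,.142),(-.095,.057,.145)]: print(n,np.round(proj(K,P,c2w(n)),0))
a=cv2.imread("pics/w2.png")[150:270,160:420]; cv2.imwrite("pics/w2z.png",cv2.resize(a,None,fx=3,fy=3,interpolation=cv2.INTER_CUBIC))
```

```text
[([218.6, 293.5], 0.63, array([-0.0981,  0.0263,  0.162 ]))]
(-0.107, 0.035, 0.162) [230. 281.]
(-0.083, 0.035, 0.162) [199. 282.]
(-0.107, 0.021, 0.162) [230. 300.]
(-0.083, 0.021, 0.162) [199. 302.]
(-0.095, 0.035, 0.128) [199. 278.]
(-0.095, 0.112, 0.142) [205. 182.]
(-0.095, 0.057, 0.145) [206. 251.]
```

View pics/w2z.png

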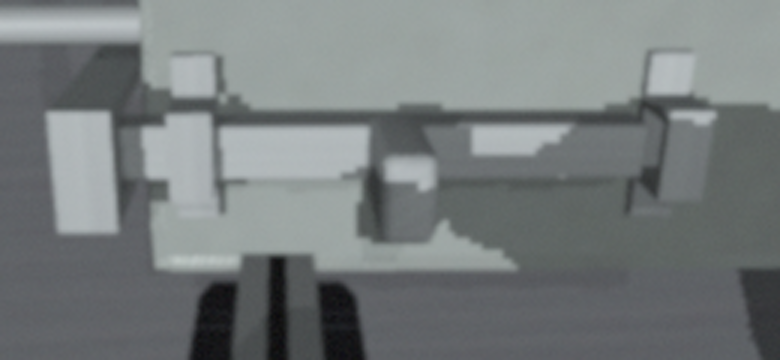

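```bash
python3 -m creep '[[[3.5,0,0.4],[0,0,0],0],[[6.6,0,0.4],[0,0,0],0],[[6.6,0,0.4],[0,0,0],0]]'
python3 - <<'E'
from h import *
print(w2c(tool()[:3,3]))
E
```

```text
time: 4.05
eef_pos: [0.4625, 0.0046, 0.1494]
orientation: [-0.484, -0.512, -0.488, 0.515]
contact_force: [-2.0, -0.3, -0.5]
opening: -0.0005
[-0.09825745  0.05256947  0.14936875]
```

```bash
python3 -m creep '[[[-0.3,0.2,0.8],[0,0,0],0],[[-0.3,0.2,1.4],[0,0,0],0],[[-0.3,0.2,2.0],[0,0,0],0],[[-0.3,0.2,2.6],[0,0,0],0],[[-0.3,0.2,3.2],[0,0,0],0],[[-0.3,0.2,3.7],[0,0,0],0],[[-0.3,0.2,3.7],[0,0,0],0]]'
python3 - <<'E'
from h import *
K,P=grab("wrist","w3.png"); K,P=grab("side","s3.png")
r=manip.landmark_of("wrist","bolt_lug"); print([(x["pixel"],x["p"]) for x in r])
print(w2c(tool()[:3,3]))
E
```

```text
time: 4.63
eef_pos: [0.4659, -0.0325, 0.1574]
orientation: [0.486, 0.514, 0.485, -0.513]
contact_force: [-0.8, 0.2, -0.4]
opening: -0.0004
[([272.7, 290.7], 0.66)]
[-0.09368437  0.01669668  0.1566335 ]
```

View pics/w3.png

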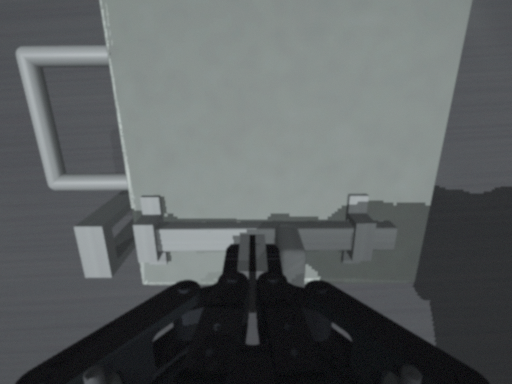

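Run:
```python
from h import *
K,P=grab("wrist")
for y in (.013,.006,-.001,-.008,-.015): print(y,np.round(proj(K,P,c2w((-.095,y,.162))),0))
for i in range(3): print(manip.sense()["eef_pos"],end=' '); 
K,P=grab("scene","c3.png");r=manip.landmark_of("scene","bolt_lug"); print([(x["pixel"],x["p"],w2c(atz(K,P,x["pixel"],.162)).round(4)) for x in r])
a=cv2.imread("pics/c3.png")[125:265,190:320]; cv2.imwrite("pics/c3z.png",cv2.resize(a,None,fx=4.5,fy=4.5,interpolation=cv2.INTER_CUBIC))
```

```text
0.013 [266. 260.]
0.006 [266. 274.]
-0.001 [266. 287.]
-0.008 [266. 301.]
-0.015 [266. 314.]
[ 0.46513891 -0.03128832  0.15656159] [ 0.46513891 -0.03128832  0.15656159] [ 0.46513891 -0.03128832  0.15656159] [([167.8, 241.2], 0.59, array([-0.0818, -0.0058,  0.162 ]))]
```

View pics/c3z.png

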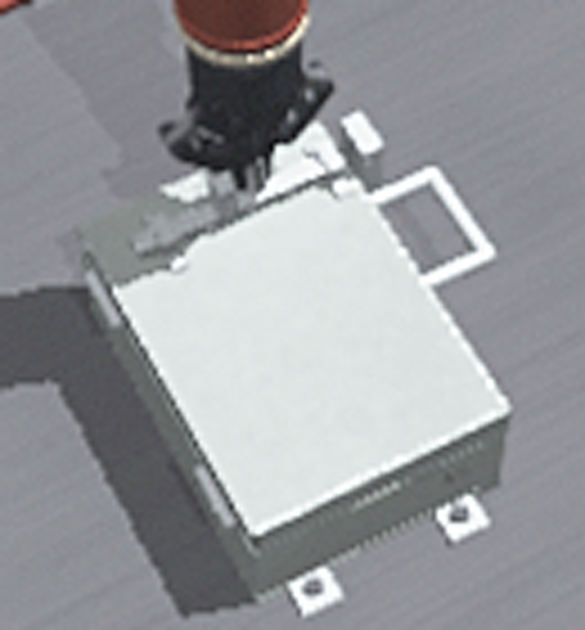

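```bash
python3 -m creep '[[[0,0,0.4],[0,0,0],0],[[0,0,0.4],[0,0,0],0],[[-1,0,-0.4],[0,0,0],0],[[-4.5,0,-0.4],[0,0,0],0],[[-5,0,-4],[0,0,0],4],[[-5,3,-8],[0,0,0],4],[[-5,6.6,-12],[0,0,0],4],[[-5,6.6,-13.8],[0,0,0],4]]'
python3 - <<'E'
from h import *
K,P=grab("wrist","w4.png")
r=manip.landmark_of("wrist","lid_handle"); print([(x["pixel"],x["p"],w2c(atz(K,P,x["pixel"],.097)).round(4)) for x in r])
print(w2c(tool()[:3,3])); target((-.026,.155,.089))
E
```

```text
time: 5.6
eef_pos: [0.5412, 0.1042, 0.2081]
orientation: [0.486, 0.515, 0.485, -0.513]
contact_force: [-1.0, -1.3, 0.2]
opening: 0.0393
[([192.3, 256.7], 0.88, array([-0.0259,  0.1524,  0.097 ]))]
[-0.02666371  0.16193432  0.20752641]
shift [11.85  0.05  0.74] turn [ 0.06 -0.04 -0.01]
```

View pics/w4.png

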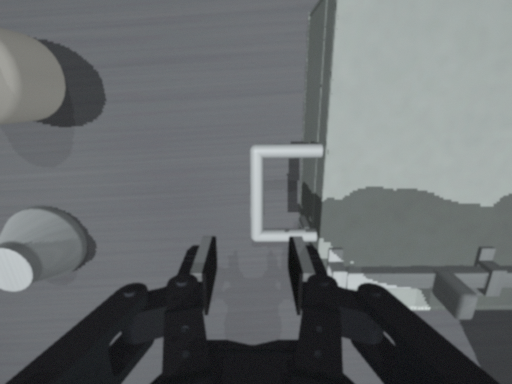

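```bash
python3 -m creep '[[[3,0,0.2],[0,0,0],4],[[6,0,0.2],[0,0,0],4],[[9,0,0.2],[0,0,0],4],[[9,0,0.2],[0,0,0],4]]'
python3 - <<'E'
from h import *
K,P=grab("wrist","w5.png")
r=manip.landmark_of("wrist","lid_handle"); print([(x["pixel"],x["p"],w2c(atz(K,P,x["pixel"],.097)).round(4)) for x in r])
print(w2c(tool()[:3,3])); target((-.026,.154,.089))
E
```

```text
time: 6.03
eef_pos: [0.5353, 0.1002, 0.112]
orientation: [-0.485, -0.511, -0.488, 0.516]
contact_force: [-1.5, -0.5, -1.9]
opening: 0.0397
[([237.3, 251.2], 0.89, array([-0.0262,  0.1527,  0.097 ]))]
[-0.02784055  0.15310565  0.11722194]
shift [ 2.82  0.19 -0.09] turn [-0.    0.    0.01]
```

View pics/w5.png

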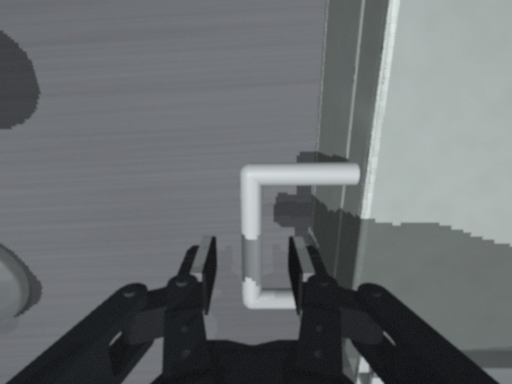

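```bash
python3 -m creep '[[[2.9,0.1,0],[0,0,0],4],[[2.9,0.1,0],[0,0,0],4],[[2.9,0.1,0],[0,0,0],0],[[2.9,0.1,0],[0,0,0],0],[[2.9,0.1,0],[0,0,0],0],[[2.9,0.1,0],[0,0,0],0],[[2.9,0.1,0],[0,0,0],0]]' 40
python3 - <<'E'
from h import *
print(w2c(tool()[:3,3]))
E
```

```text
time: 6.72
eef_pos: [0.5406, 0.1003, 0.09]
orientation: [0.487, 0.514, 0.485, -0.513]
contact_force: [-3.0, -3.6, 6.3]
opening: 0.0106
[-0.02541002  0.1523509   0.0899899 ]
```

```bash
python3 -m creep '[[[-0.8,0,0.02],[0,0,0],0],[[-1.6,0,0.1],[0,0,0],0],[[-2.4,0,0.2],[0,0,0],0],[[-3.2,0,0.35],[0,0,0],0],[[-3.8,0,0.5],[0,0,0],0],[[-4.0,0,0.55],[0,0,0],0],[[-4.0,0,0.55],[0,0,0],0]]'
python3 - <<'E'
from h import *
print(w2c(tool()[:3,3]),manip.sense()["contact_force"])
K,P=grab("wrist","w6.png");K,P=grab("scene","c6.png")
for c in("scene","wrist"):
  r=manip.landmark_of(c,"tongue_end"); print(c,[(x["pixel"],x["p"]) for x in r])
a=cv2.imread("pics/c6.png")[105:265,190:340]; cv2.imwrite("pics/c6z.png",cv2.resize(a,None,fx=3.7,fy=3.7,interpolation=cv2.INTER_CUBIC))
E
```

```text
time: 7.3
eef_pos: [0.5402, 0.0951, 0.1291]
orientation: [0.487, 0.514, 0.486, -0.513]
contact_force: [2.9, -3.7, -0.3]
opening: 0.0107
[-0.02549909  0.14717531  0.12907938] [ 2.9111729  -3.71978945 -0.26926067]
scene [([198.6, 302.3], 0.67), ([164.5, 233.4], 0.17)]
wrist [([165.1, 412.8], 0.66), ([75.7, 278.4], 0.56)]
```

View pics/w6.png

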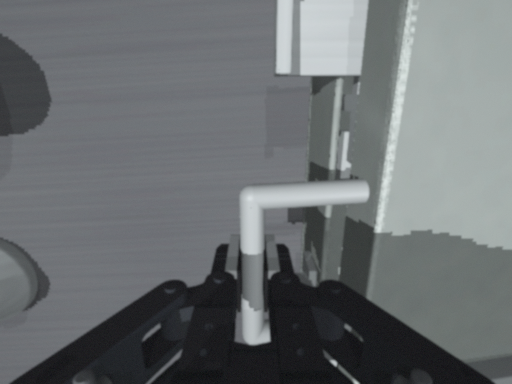

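View pics/c6z.png

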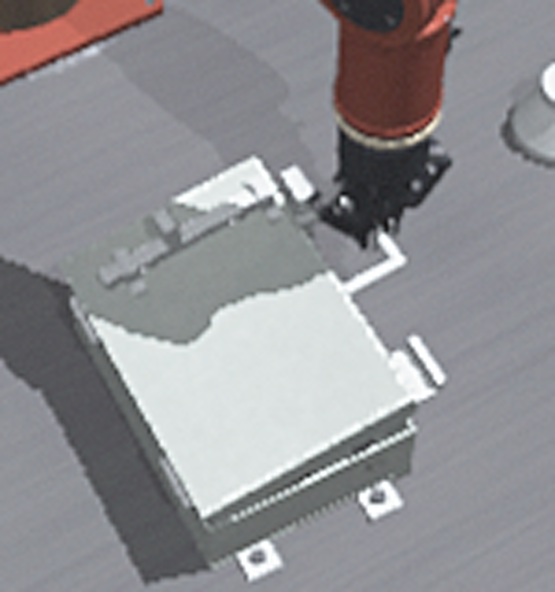

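Run:
```python
from h import *
K,P=grab("wrist");print(w2c(atz(K,P,(75.7,278.4),.094)),w2c(atz(K,P,(73,291),.104)))
K,P=grab("scene");print(w2c(atz(K,P,(198.6,302.3),.094)))
target((.04,.13,.2))
```

```text
[0.0668339 0.133304  0.094    ] [0.06754125 0.12780013 0.104     ]
[0.07386294 0.13139236 0.094     ]
shift [-7.15  6.56  1.73] turn [-0.01  0.   -0.02]
```

```bash
python3 -m creep '[[[0,0,0],[0,0,0],4],[[0,0,0],[0,0,0],4],[[0,0,0],[0,0,0],4],[[-3,0,0],[0,0,0],4],[[-7,0,0],[0,0,0],4],[[-8,3.5,0.5],[0,0,0],0],[[-8,6.8,1.1],[0,0,0],0],[[-8,6.8,1.1],[0,0,0],0]]'
python3 - <<'E'
from h import *
print(w2c(tool()[:3,3]),manip.sense()["contact_force"])
K,P=grab("wrist","w7.png")
r=manip.landmark_of("wrist","tongue_end"); print([(x["pixel"],x["p"],w2c(atz(K,P,x["pixel"],.094)).round(4)) for x in r])
target((.041,.136,.099))
E
```

```text
time: 8.27
eef_pos: [0.6111, 0.0785, 0.208]
orientation: [0.486, 0.515, 0.485, -0.513]
contact_force: [-2.0, -1.4, -1.7]
opening: 0.0045
[0.0461994  0.1343257  0.20803962] [-1.95324344 -1.44443915 -1.66481971]
[([167.8, 252.2], 0.56, array([0.0673, 0.1344, 0.094 ]))]
shift [10.8  -0.06  0.08] turn [-0.01 -0.01  0.02]
```

View pics/w7.png

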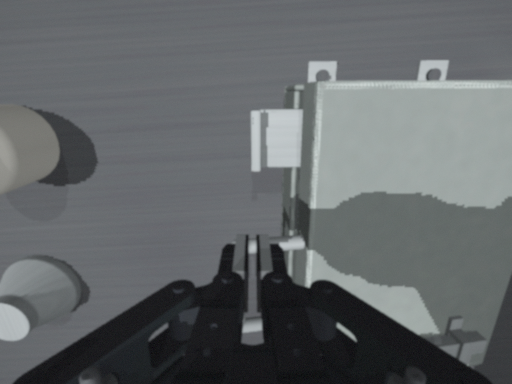

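```bash
python3 -m creep '[[[4,0.1,0],[0,0,0],0],[[8,0.1,0],[0,0,0],0],[[10.8,0.1,0],[0,0,0],0],[[10.8,0.1,0],[0,0,0],0]]'
python3 - <<'E'
from h import *
print(w2c(tool()[:3,3]),manip.sense()["contact_force"])
K,P=grab("wrist","w8.png")
E
```

```text
time: 8.7
eef_pos: [0.6027, 0.0808, 0.0936]
orientation: [-0.484, -0.51, -0.489, 0.516]
contact_force: [-1.3, -1.0, -1.0]
opening: 0.0001
[0.03764003 0.1362384  0.09360586] [-1.30013552 -0.97629406 -1.00569395]
```

View pics/w8.png

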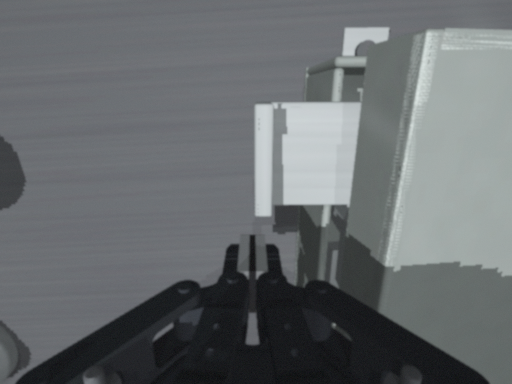

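```bash
python3 -m creep '[[[0,0.7,0.3],[0,0,0],0],[[0,1.4,0.3],[0,0,0],0],[[0,2.0,0.3],[0,0,0],0],[[0,2.6,0.3],[0,0,0],0],[[0,3.2,0.3],[0,0,0],0],[[0,3.7,0.3],[0,0,0],0],[[0,4.1,0.3],[0,0,0],0],[[0,4.1,0.3],[0,0,0],0]]'
python3 - <<'E'
from h import *
print(w2c(tool()[:3,3]),manip.sense()["contact_force"])
K,P=grab("wrist","w9.png");
for q in [(.067,.133,.094),(.085,.133,.094),(.095,.133,.094)]:print(q,np.round(proj(K,P,c2w(q)),0))
K,P=grab("scene","c9.png")
a=cv2.imread("pics/c9.png")[105:265,190:340]; cv2.imwrite("pics/c9z.png",cv2.resize(a,None,fx=3.7,fy=3.7,interpolation=cv2.INTER_CUBIC))
E
```

```text
time: 9.42
eef_pos: [0.6494, 0.0757, 0.0998]
orientation: [0.486, 0.514, 0.486, -0.513]
contact_force: [0.2, -0.8, -0.4]
opening: -0.0
[0.08453651 0.13363618 0.09976961] [ 0.20246633 -0.7915108  -0.41258959]
(0.067, 0.133, 0.094) [280. 254.]
(0.085, 0.133, 0.094) [252. 254.]
(0.095, 0.133, 0.094) [236. 254.]
```

View pics/w9.png

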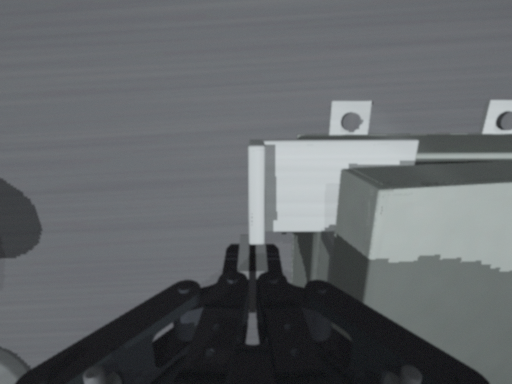

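View pics/c9z.png

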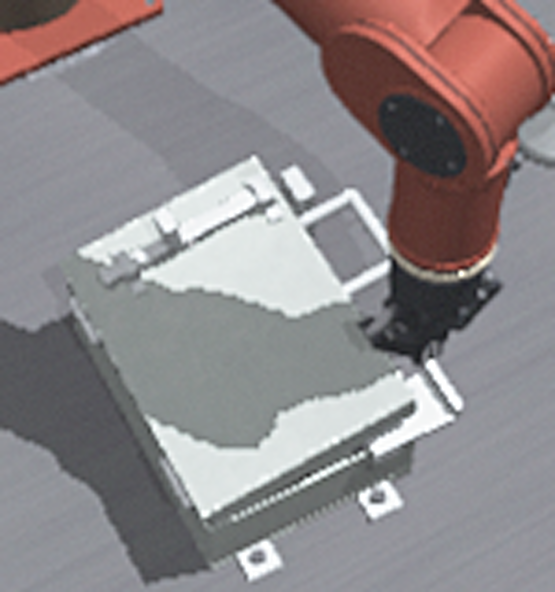

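```bash
python3 -m creep '[[[0,-0.8,0],[0,0,0],0],[[-4,-0.8,0],[0,0,0],0],[[-8,-0.8,0],[0,0,0],0],[[-12,-0.8,0],[0,0,0],2],[[-12,-5,-0.5],[0,0,0],4],[[-12,-9,-1],[0,0,0],4],[[-12,-10.9,-1.3],[0,0,0],4],[[-12,-10.9,-1.3],[0,0,0],4]]'
python3 - <<'E'
from h import *
print(w2c(tool()[:3,3]),manip.sense()["contact_force"])
K,P=grab("wrist","w10.png")
r=manip.landmark_of("wrist","lid_handle"); print([(x["pixel"],x["p"],w2c(atz(K,P,x["pixel"],.136)).round(4)) for x in r])
target((-.026,.149,.129))
E
```

```text
time: 10.18
eef_pos: [0.5362, 0.0962, 0.2203]
orientation: [-0.488, -0.512, -0.487, 0.513]
contact_force: [1.7, 0.1, 0.3]
opening: 0.04
[-0.02953752  0.14800106  0.22034213] [1.69206621 0.07645439 0.33945383]
[([199.2, 250.6], 0.98, array([-0.0273,  0.1493,  0.136 ]))]
shift [ 9.12 -0.01 -0.27] turn [ 0.    0.01 -0.01]
```

View pics/w10.png

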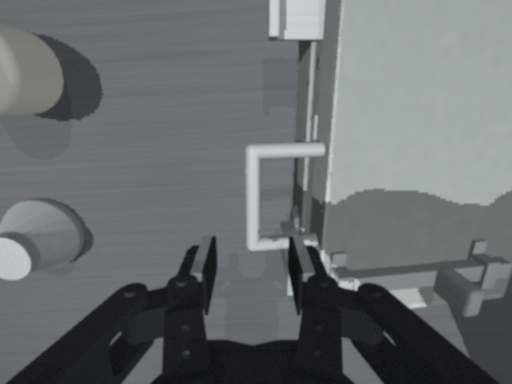

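```bash
python3 -m creep '[[[4,0,-0.1],[0,0,0],4],[[8,0,-0.1],[0,0,0],4],[[9.1,0,-0.1],[0,0,0],4],[[9.1,0,-0.1],[0,0,0],4],[[9.1,0,-0.1],[0,0,0],0],[[9.1,0,-0.1],[0,0,0],0],[[9.1,0,-0.1],[0,0,0],0],[[9.1,0,-0.1],[0,0,0],0]]' 40
python3 - <<'E'
from h import *
print(w2c(tool()[:3,3]),manip.sense()["contact_force"])
th0=.155
B=lambda t:np.array([-100+255*np.cos(t)-15*np.sin(t),82+255*np.sin(t)+15*np.cos(t)])
for t in np.arange(.155,1.56,.1): print(round(t,3),((B(t)-B(th0))/10).round(2))
E
```

```text
time: 10.95
eef_pos: [0.5418, 0.0953, 0.1306]
orientation: [0.487, 0.514, 0.485, -0.513]
contact_force: [2.7, -3.3, -0.5]
opening: 0.0104
[-0.02395507  0.14740597  0.13055902] [ 2.67010058 -3.32238446 -0.53247507]
0.155 [0. 0.]
0.255 [-0.67  2.47]
0.355 [-1.57  4.85]
0.455 [-2.72  7.13]
0.555 [-4.08  9.29]
0.655 [-5.65 11.3 ]
0.755 [-7.42 13.15]
0.855 [-9.36 14.81]
0.955 [-11.46  16.26]
1.055 [-13.69  17.5 ]
1.155 [-16.03  18.51]
1.255 [-18.47  19.29]
1.355 [-20.97  19.81]
1.455 [-23.51  20.08]
1.555 [-26.06  20.1 ]
```

```bash
python3 -m creep '[[[-1.25,0,0.3],[0,0,0],0],[[-2.47,0,0.67],[0,0,0],0],[[-3.7,0,1.1],[0,0,0],0],[[-4.85,0,1.57],[0,0,0],0],[[-6.0,0,2.13],[0,0,0],0],[[-7.13,0,2.72],[0,0,0],0],[[-8.23,0,3.4],[0,0,0],0],[[-9.29,0,4.08],[0,0,0],0]]'
python3 - <<'E'
from h import *
print(w2c(tool()[:3,3]),manip.sense()["contact_force"])
K,P=grab("scene","c11.png");
E
```

```text
time: 11.62
eef_pos: [0.5398, 0.0567, 0.2238]
orientation: [0.487, 0.515, 0.486, -0.511]
contact_force: [8.6, 5.3, -5.7]
opening: 0.0102
[-0.02385812  0.10876849  0.22378488] [ 8.55728871  5.25618482 -5.7318171 ]
```

View pics/c11.png

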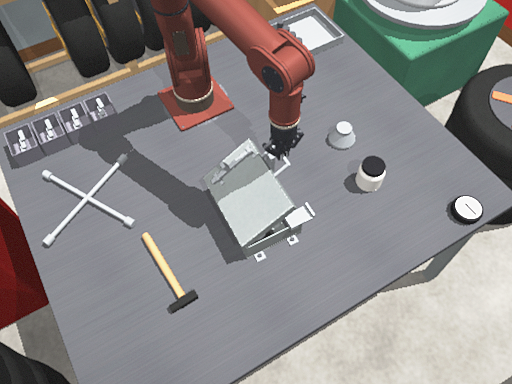

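```bash
python3 -m creep '[[[-1.02,0,0.77],[0,0,0],0],[[-2.01,0,1.57],[0,0,0],0],[[-2.95,0,2.43],[0,0,0],0],[[-3.86,0,3.34],[0,0,0],0],[[-4.7,0,4.3],[0,0,0],0],[[-5.52,0,5.28],[0,0,0],0],[[-6.26,0,6.3],[0,0,0],0],[[-6.97,0,7.38],[0,0,0],0]]'
python3 - <<'E'
from h import *
print(w2c(tool()[:3,3]),manip.sense()["contact_force"])
B=lambda t:np.array([-100+255*np.cos(t)-15*np.sin(t),82+255*np.sin(t)+15*np.cos(t)])
for t in np.arange(1.005,1.56,.05): print(round(t,3),((B(t)-B(.955))/10).round(2))
E
```

```text
time: 12.33
eef_pos: [0.5365, -0.0133, 0.2951]
orientation: [0.488, 0.515, 0.487, -0.508]
contact_force: [5.3, 15.7, 12.4]
opening: 0.0103
[-0.0234073   0.03871415  0.29510985] [ 5.25772773 15.74882832 12.36190532]
1.005 [-1.1   0.65]
1.055 [-2.23  1.24]
1.105 [-3.39  1.77]
1.155 [-4.58  2.25]
1.205 [-5.78  2.67]
1.255 [-7.01  3.02]
1.305 [-8.25  3.32]
1.355 [-9.51  3.55]
1.405 [-10.78   3.72]
1.455 [-12.05   3.82]
1.505 [-13.32   3.86]
1.555 [-14.6    3.84]
```

```bash
python3 -m creep '[[[-0.85,0,0.95],[0,0,0],0],[[-1.47,0,2.08],[0,0,0],0],[[-2.02,0,3.25],[0,0,0],0],[[-2.5,0,4.44],[0,0,0],0],[[-2.92,0,5.65],[0,0,0],0],[[-3.3,0,6.9],[0,0,0],0]]'
python3 - <<'E'
from h import *
print(w2c(tool()[:3,3]),manip.sense()["contact_force"])
K,P=grab("side","s13.png");
E
```

```text
time: 12.83
eef_pos: [0.533, -0.0842, 0.3283]
orientation: [0.489, 0.515, 0.486, -0.509]
contact_force: [6.1, 8.6, 10.4]
opening: 0.0102
[-0.02311312 -0.03229853  0.32828256] [ 6.06525419  8.57979068 10.42115758]
```

View pics/s13.png

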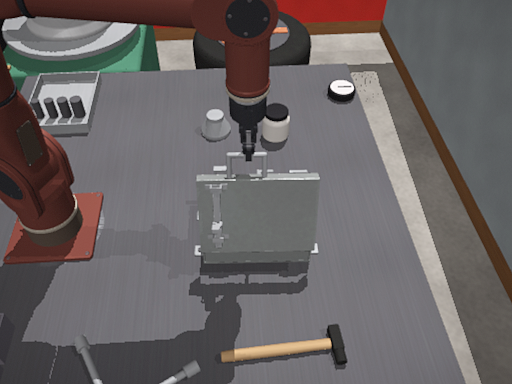

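```bash
python3 -m creep '[[[-0.4,0,1.24],[0,0,0],0],[[-0.63,0,2.5],[0,0,0],0],[[-0.8,0,3.77],[0,0,0],0],[[-0.9,0,5.04],[0,0,0],0],[[-0.94,0,6.3],[0,0,0],0],[[-0.94,0,6.6],[0,0,0],0],[[-0.94,0,6.6],[0,0,0],0]]'
python3 - <<'E'
from h import *
print(w2c(tool()[:3,3]),manip.sense()["contact_force"])
K,P=grab("side","s14.png");K,P=grab("scene","c14.png");
E
```

```text
time: 13.47
eef_pos: [0.5293, -0.1543, 0.337]
orientation: [0.489, 0.515, 0.484, -0.512]
contact_force: [7.6, -3.3, 10.6]
opening: 0.01
[-0.02304849 -0.10244165  0.33699906] [ 7.60518922 -3.27672233 10.64373867]
```

View pics/c14.png

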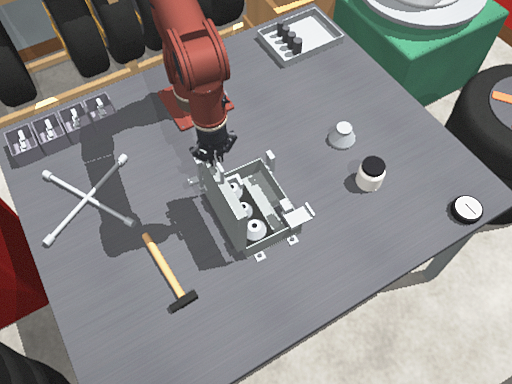

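```bash
python3 -m creep '[[[0,0,0],[0,0,0],2],[[0,0,0],[0,0,0],3],[[0,0,0],[0,0,0],4.5],[[0,0,0],[0,0,0],4.5],[[-2,0,0],[0,0,0],4.5],[[-5,0,0],[0,0,0],4.5],[[-9,0,0],[0,0,0],4.5],[[-9,0,0],[0,0,0],4.5]]'
python3 - <<'E'
from h import *
print(w2c(tool()[:3,3]),manip.sense()["contact_force"])
for c in ("scene","side","wrist"):
    K,P=grab(c,c+"15.png")
    r=manip.landmark_of(c,"lid_handle"); print(c,[(np.round(x["pixel"]),x["p"],w2c(atz(K,P,x["pixel"],.337)).round(4)) for x in r])
    r=manip.landmark_of(c,"tongue_end"); print(c,[(np.round(x["pixel"]),x["p"],w2c(atz(K,P,x["pixel"],.094)).round(4)) for x in r])
    r=manip.landmark_of(c,"bolt_lug"); print(c,[(np.round(x["pixel"]),x["p"]) for x in r])
a=cv2.imread("pics/scene15.png")[125:275,180:330]; cv2.imwrite("pics/c15z.png",cv2.resize(a,None,fx=4,fy=4,interpolation=cv2.INTER_CUBIC))
a=cv2.imread("pics/side15.png")[115:275,180:340]; cv2.imwrite("pics/s15z.png",cv2.resize(a,None,fx=3.7,fy=3.7,interpolation=cv2.INTER_CUBIC))
E
```

```text
time: 14.23
eef_pos: [0.528, -0.1535, 0.4307]
orientation: [0.489, 0.515, 0.484, -0.512]
contact_force: [1.0, 0.4, 1.0]
opening: 0.0452
[-0.02438835 -0.10178107  0.43071066] [0.95979034 0.35417182 1.02419112]
scene [(array([161., 217.]), 0.66, array([-0.0218, -0.1023,  0.337 ])), (array([207., 254.]), 0.45, array([ 0.1543, -0.0777,  0.337 ]))]
scene [(array([203., 305.]), 0.72, array([0.0928, 0.1316, 0.094 ]))]
scene [(array([185., 191.]), 0.72)]
side [(array([173., 244.]), 0.71, array([-0.0309, -0.0956,  0.337 ]))]
side [(array([174., 289.]), 0.58, array([0.0985, 0.1321, 0.094 ]))]
side [(array([246., 215.]), 0.9)]
wrist [(array([200., 252.]), 0.82, array([-0.025 , -0.1021,  0.337 ]))]
wrist [(array([65., 91.]), 0.85, array([0.0966, 0.1358, 0.094 ]))]
wrist [(array([209., 305.]), 0.59), (array([200., 250.]), 0.55)]
```

View pics/c15z.png

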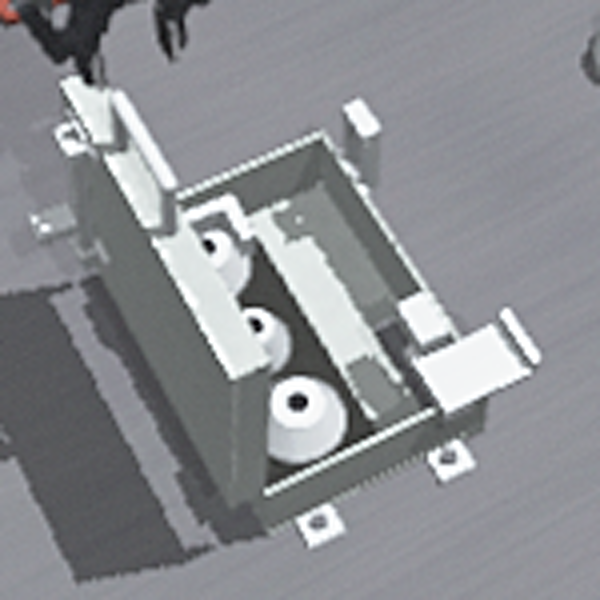

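View pics/s15z.png

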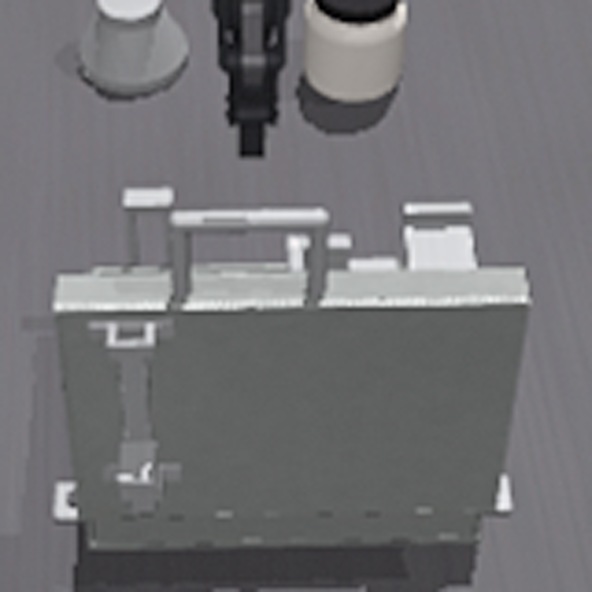

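Run:
```python
from h import *
K,P=grab("side"); r=manip.landmark_of("side","bolt_lug")[0]; 
for z in np.arange(.14,.26,.01):
    print(round(z,2),w2c(atz(K,P,r["pixel"],z)).round(3))
r=manip.landmark_of("side","lid_handle"); print([(np.round(x["pixel"]),x["p"]) for x in r])
K,P=grab("scene");print([(q,manip.landmark_of("scene",q)[0]["pixel"]) for q in ("cone","paste","mallet")])
s=manip.sense();print(s["time"],s["contact_force"])
```

```text
0.14 [-0.099 -0.14   0.14 ]
0.15 [-0.099 -0.147  0.15 ]
0.16 [-0.098 -0.154  0.16 ]
0.17 [-0.097 -0.161  0.17 ]
0.18 [-0.097 -0.169  0.18 ]
0.19 [-0.096 -0.176  0.19 ]
0.2 [-0.095 -0.183  0.2  ]
0.21 [-0.095 -0.19   0.21 ]
0.22 [-0.094 -0.197  0.22 ]
0.23 [-0.093 -0.204  0.23 ]
0.24 [-0.092 -0.211  0.24 ]
0.25 [-0.092 -0.218  0.25 ]
[(array([175., 246.]), 0.83)]
[('cone', [163.1, 215.4]), ('paste', [184.4, 366.4]), ('mallet', [265.0, 165.4])]
15.1833 [ 0.58766001 -0.06045906 -0.72601351]
```

Run:
```python
from h import *
Kw,Pw=grab("wrist","w16.png"); a=manip.landmark_of("wrist","bolt_lug"); 
Kd,Pd=grab("side","s16.png"); b=manip.landmark_of("side","bolt_lug")[0]["pixel"]
Ks,Ps=grab("scene","c16.png"); c=manip.landmark_of("scene","bolt_lug")[0]["pixel"]
print([(x["pixel"],x["p"]) for x in a],b,c)
x,e=tri([ray(Kd,Pd,b),ray(Ks,Ps,c)]);print(w2c(x),e)
th=1.52
for b_ in (0,.005,.01,.015,.02,.025,.03,.035):
    r=.127-.0+0; 
    L=.1235+.004-b_ ; y=-.1+L*np.cos(th)-.08*np.sin(th); z=.082+L*np.sin(th)+.08*np.cos(th)
    print(b_,[np.round(proj(K,P,c2w((-.095,y,z))),0) for K,P in((Kw,Pw),(Kd,Pd),(Ks,Ps))])
a=cv2.imread("pics/s16.png")[185:265,190:260]; cv2.imwrite("pics/s16z.png",cv2.resize(a,None,fx=7,fy=7,interpolation=cv2.INTER_CUBIC))
for n in("cone",): print([(x["bbox"],x["p"]) for x in manip.trace("scene",n)])
```

```text
[([208.1, 305.1], 0.97), ([97.3, 381.0], 0.15)] [245.1, 215.6] [183.3, 187.7]
[-0.09452534 -0.17864637  0.18820567] [np.float64(0.0039910967510617965), np.float64(0.003991096751061949)]
0 [array([217., 307.]), array([238., 216.]), array([177., 188.])]
0.005 [array([215., 306.]), array([239., 216.]), array([178., 189.])]
0.01 [array([214., 306.]), array([241., 216.]), array([179., 189.])]
0.015 [array([212., 305.]), array([242., 216.]), array([180., 189.])]
0.02 [array([211., 305.]), array([244., 216.]), array([180., 189.])]
0.025 [array([210., 304.]), array([245., 217.]), array([181., 189.])]
0.03 [array([208., 304.]), array([246., 217.]), array([182., 189.])]
0.035 [array([207., 304.]), array([248., 217.]), array([183., 189.])]
[([326.3, 121.3, 355.0, 149.4], 0.92)]
```

View pics/s16z.png

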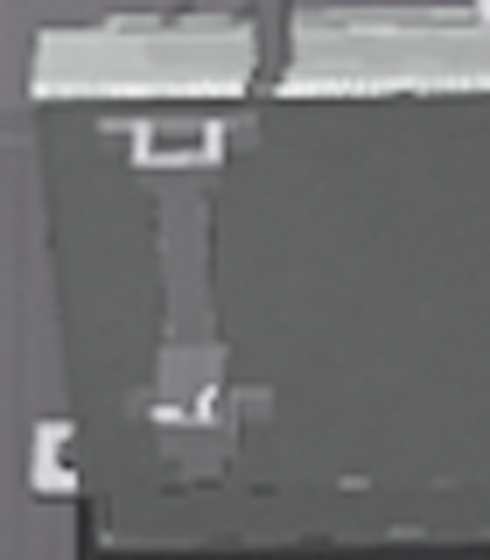

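View pics/w16.png

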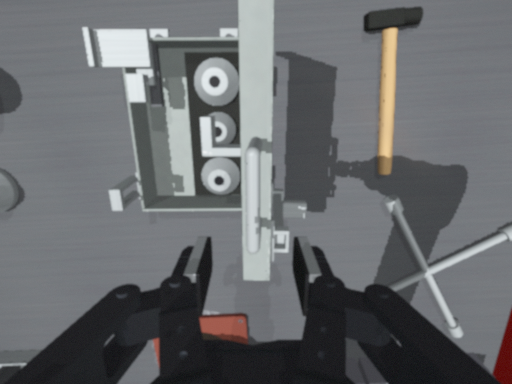

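View pics/c16.png

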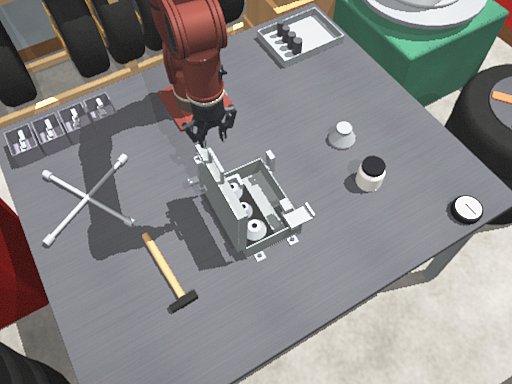

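```bash
python3 -c "
from plant import manip
s=manip.sense();print(s['time'],max(abs(x) for x in s['joint_vel']),s['contact_force'])
print(manip.sign_off())"
```

```text
15.5333 0.0015733831438847078 [-0.4408054   0.54107153 -0.47630687]
the job is handed in; nothing more can be done
None
```

The case is open: I drew the bolt back, raised the lid by its handle until the tongue jumped out, and pushed the catch aside. I then swung the lid upright, let go and handed the job in at 15.5 s.

Last checks before handing in:

| Item | Reading | Needed |
|---|---|---|
| Lid | about 1.52 rad | over 1.25 rad |
| Catch | about 26–30 mm aside (tongue end at case x ≈ 93–98 mm, from 67 mm) | over 16 mm |
| Bolt | about 25–35 mm drawn | over 16 mm |
| Contact force | about 1 N, near the sensor's zero | robot touching nothing |

- **Gripper:** it was open and about 9 cm above the handle, with the arm at rest.
- **Bystanders:** the cone, jar and mallet are where they started in the pictures.
- **Disagreements:**
    - Before the bolt was drawn, the side camera put its lug about 12 mm off from the other two cameras, so I used those.
    - At the end, the network's cone point landed on the lid. Its outline of the cone was in the right place, and the picture agreed.
- **Lid swing:** the sideways load on the handle reached about 20 N partway through, so I moved the path a few millimetres outward from the hinge.

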